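# Clamp down the lid of an anaerobic culture jar

### The job

Close up the anaerobic jar: swing its clamp bar gently across the lid until the notch is home against the catch post, then screw the wing screw down clockwise until it is finger-tight on the lid, firm but not strained. Keep the gauge beside the wings from being knocked, keep the lid seated, and leave the other things on the bench where they are.

Things in the scene. Friction and masses are not known exactly. Their poses are not given: they have to be found in the camera images.
- seat (a point): centre of the jar's flange, where the underside of the lid rests, 165 mm above the bench. The jar is a clear cylinder 134 mm in diameter, fixed on the bench; its x axis points away from the robot side, roughly to where the gauge stands, y to the pivot post of the clamp bar, z up.
- pivot (a point): on the upright hinge axis of the clamp bar at the pivot post (steel post at the jar's +y ear), 90 mm along +y of the jar axis, at the bar's mid-height, 203 mm above the bench.
- catch_post (a point): on the axis of the headed steel catch post at the jar's -y ear, 90 mm from the jar axis, at the bar's mid-height; shank 12 mm, head 22 mm in diameter with its top 215.5 mm above the bench. The open notch near the bar's free end closes round this shank.
- clamp_bar (a joint): clamp bar's angle, rad: 0 = home, straight across the lid against the catch post (hard stop); grows as the bar swings out on the jar's -x side (towards the robot), 1.3 at most. Stays where left; takes about 0.25 N m about the pivot (2 N at the push point).
- push_point (a point): on the bar's trailing side face (its -x side at home), mid-height, 136 mm from the pivot axis, between the wings and the notch: a place to push the bar home from. Its axes turn with the bar: x is the direction in which the face moves when pushed home, y runs along the bar towards the pivot.
- wing_screw: the steel wing screw in the middle of the bar, 90 mm from the pivot. Origin on its upright axis at the wings' mid-height, 234 mm above the bench; the wings stay at that height while a spindle keyed through them runs down 3 mm per rad. x axis along the wings, z up. The flat wings span 58 mm over their tips, are 9 mm thick and 26 mm high (20 mm towards the tips); a 30 mm boss under them tops out at 211 mm. Clockwise from above tightens.
- lid: the loose grey round lid, 158 mm in diameter, resting on the jar's flange with a 10 mm skirt outside it. Origin at the centre of the underside of its 10 mm plate, z up, x axis towards the gauge. Two capped gas ports 25 mm high stand on it, lower than the bar.
- gauge: steel dial gauge on the lid, beside the wings. Origin on its upright axis at the lid's top face, 53 mm from the lid's centre. Case 38 mm in diameter, its top 61 mm above the lid's top face (236 mm above the bench, level with the middle of the wings). The wing tips pass about 5 mm from it; only 34 mm are free between the screw's axis and the case: wide-open fingers do not fit there.
- wash_bottle: white squeeze bottle, 72 mm in diameter, 180 mm tall with its nozzle, standing by; origin at the centre of its foot.
- dishes: stack of three closed culture dishes, 92 mm in diameter, 48 mm high, standing by; origin at the centre of its underside.
- vial: small vial with a cap, 31 mm in diameter, 59 mm high, standing by; origin at the centre of its foot.
- lid_seat (a point): top centre of the round steel seat in the lid's middle, 14 mm above the lid's underside. The spindle's 20 mm rubber foot bears on it; at the start the foot hangs 2 to 8 mm higher. The screw runs free at about 0.2 N m until they meet, then the moment climbs about 0.7 N m per rad. Finger-tight is 0.4 N m above free running (0.3 to 0.5); well over 0.6 strains the lid. It stays where left.
- bar: the aluminium clamp bar, 20 mm wide, 12 mm thick, 205 mm long, underside 197 and top 209 mm above the bench, 22 mm clear above the lid. Origin on the pivot axis at its underside; the bar runs along its own -y axis, x is the direction in which it moves when pushed home, z up.
Not all that is in view belongs to the job. There is more than one size of the part that bears seat; the job needs the middle-sized.

How it is judged:
On the way, in this order (a step that is already met when the one before it is completed fails the run):
1. the clamp bar is home against the catch post, the screw not yet bearing on the lid (value of joint clamp_bar below 0.04 rad and contact force between wing_screw and lid below 2 N), for 0.2 s.
2. the wing screw presses on the lid with more than 30 N (contact force between wing_screw and lid above 30 N), for 0.2 s.
At the end, for the whole second after the job is handed in: the clamp bar is home (within 0.05 rad), the wing screw presses on the lid with more than 30 N, the lid is level (0.03 rad) and centred on the flange (within 5 mm), and the robot is clear (value of joint clamp_bar below 0.05 rad and contact force between wing_screw and lid above 30 N and distance between lid and seat below 0.005 m and angle between lid's own z axis and vertical below 0.03 rad); the robot touches nothing.
It fails at once if the wing screw strains the lid with more than 90 N (contact force between wing_screw and lid above 90 N).
It fails at once if the gauge is knocked or pressed with more than 4 N (contact force between gauge and anything else above 4 N).
It fails at once if the clamp bar is rammed with more than 40 N (contact force between the fingers and bar above 40 N).
It fails at once if a bystander is moved by more than 20 mm (distance of any of wash_bottle, dishes, vial from where it was at the start of the episode above 0.02 m).
It also fails if it takes over 67 s, if anything falls off the work surface, if the arm or the gripper's body presses on something with over 40 N, if the wrist force passes 120 N, or if a joint passes its speed limit or range.

### The arm

A 6-joint arm with a two-finger parallel gripper is mounted at the origin on the work surface. World frame = base frame: x ahead of the robot, y to its left, z up, the work surface at z = 0. Lengths are in m, angles in rad, forces in N, time in s.
With the tool pointing down it reaches from about 0.25 to 0.725 m from the base axis. Payload 4 kg.
Tool frame: the origin (TCP) lies midway between the tips of the shut fingers; the grasp point (between the pads) lies 19 mm behind it; z points along the fingers, x is the direction in which the jaws open and shut, and the axes are right-handed (so a half turn about z gives the same grasp; the last joint's range is limited). The gripper opens to 85 mm and grips with 20 to 120 N. Pads are 22 mm wide; open, the fingers measure 114 mm over their backs; the gripper's body (76 mm by 85 mm) begins 54 mm behind the grasp point. The pads swing forward as they close: fully open they stand 13 mm farther back than shut.
Start: joints at [1.135, 0.241, 0.005, 1.335, 0, 1.571], TCP at [0.211, 0.453, 0.231] pointing down, gripper open.
Joint ranges: [-2.72, 2.72], [-1.05, 1.87], [-1.09, 1.28], [-1.99, 2.15], [-1.42, 1.44], [-3.14, 3.14]. Speed limits (rad/s): [2.79, 2.79, 3.14, 3.14, 3.14, 3.14].

### API

Orientations are given as a unit quaternion [x, y, z, w].
In Python, from workcell import bot, vision, ticket gives the robot as it stands.
- The arm moves only by the tool play_rows, never from a script. Its argument "deltas" is one flat list of numbers, 5 for each row, row after row: the opening, from 0 (shut) to 1 (fully open), then the shift along the tool's x, y, z in units of 60 mm (1.0 is 60 mm), then the turn about the tool's z in degrees. A call has 1 to 12 rows; each row shifts and turns the pose as measured when the row begins, along the tool's axes as they then stand; what a row does not reach is not made up. A row lasts 1/8 s, in which the tool goes at most 62.5 mm and 10.7 degrees, less where a joint would pass 70% of its speed; a pose out of reach is approached as far as the arm can. A call is refused whole if a number of a shift passes 1 or a number of a turn 10.7, either way. A call with a gripper value outside its range is refused whole. The fingers move at their own pace and stop on an object; the grip force is fixed at half the most. Time passes only in rows, so rows that do not move let the fingers close. It gives the time, the measured TCP pose, the force and the opening at its end, in the units of the state.
- bot.get_obs(): the state, without advancing time (a new reading comes with each control period).
- vision.camera(name): name is "scene" or "top" or "wrist"; returns a dict with "color" (384x512x3 uint8, blue, green, red), "intrinsics" (3x3 intrinsics, pixels), "rvec" (rotation vector, rad) and "tvec" (3), from world to camera coordinates, as OpenCV has them. Camera axes: x right, y down, z forward; pixel columns grow to the right and rows downward; lengths in m; the calibration is good to about 2 mm. A picture is of the moment at which its call begins. There is no depth.
- ticket.job_done(): hands the job in, once; it reports no verdict.
The state is a dict: "clock": time; "joint_pos": joint angles; "joint_vel": joint speeds; "tau": joint torques, N m; "eef_pos": TCP position; "tool_rot": TCP orientation; "ft_force": force on the tool from outside, world axes, zero at the start; "ft_torque": the same for the moment, N m; "grip_width": finger opening in m.
Only numpy, scipy, OpenCV 4.12 (cv2) and the standard library are available. Lean on these libraries where they do the work, as an engineer would, in place of code of your own. Each camera call takes 0.05 s, during which the arm holds its last target. There are 200 camera calls.

## Working session

There is one attempt and no reset: what is moved stays moved. The work goes in short steps, Python scripts to look and compute and a tool call to move; the robot and the scene stay as the last step left them, time stands still between calls to the robot, and variables do not carry over. Pictures are saved under pics/ and viewed, about 8 in all and at most 12, crops included, and the job is handed in when it is done.

Besides the shell and the picture viewer there is one more tool, called after ">>>" as a command line: name --argument value ..., lists and objects as JSON in quotes. play_rows: Moves the arm, as the interface text tells. Its arguments: {"type":"object","properties":{"deltas":{"type":"array"}},"required":["deltas"]}

```bash
ls; mkdir -p pics; cat > h.py <<'E'
import numpy as np, cv2
from workcell import bot, vision, ticket
def cam(n):
    c=vision.camera(n); R=cv2.Rodrigues(np.array(c["rvec"],float))[0]
    return c["color"],np.array(c["intrinsics"]),R,np.array(c["tvec"],float).ravel()
def ray(c,u,v,z):
    _,K,R,t=c; o=-R.T@t; d=R.T@np.linalg.inv(K)@[u,v,1]; return o+d*(z-o[2])/d[2]
def proj(c,p):
    _,K,R,t=c; q=K@(R@np.array(p)+t); return q[:2]/q[2]
E
python3 - <<'E'
from h import *
import pickle
for n in("scene","top"):
    c=cam(n); pickle.dump(c,open(n+".pkl","wb")); cv2.imwrite(f"pics/{n}0.png",c[0]); print(n,-c[2].T@c[3],c[1][0,0])
o=bot.get_obs(); print({k:np.round(v,3) for k,v in o.items()})
E
```

```text
pics
scene [ 0.94718233 -0.53209782  0.66850316] 351.76409904144333
top [0.28816612 0.0590048  1.35843949] 463.27182453600875
{'clock': np.float64(0.1), 'joint_pos': array([ 1.135,  0.241,  0.004,  1.335, -0.   ,  1.571]), 'joint_vel': array([ 0.   , -0.001,  0.003, -0.   , -0.001,  0.001]), 'tau': array([ 1.0000e-03, -3.7314e+01,  2.5301e+01,  1.1000e-02, -0.0000e+00,
        0.0000e+00]), 'eef_pos': array([0.211, 0.453, 0.231]), 'tool_rot': array([ 0.843,  0.538, -0.001,  0.001]), 'ft_force': array([0.92 , 0.049, 0.778]), 'ft_torque': array([ 0.049,  0.009, -0.039]), 'grip_width': np.float64(0.085)}
```

View pics/scene0.png

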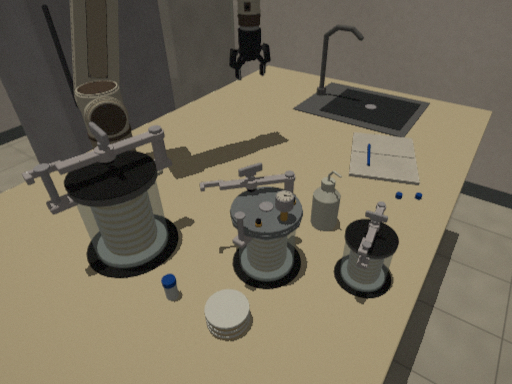

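View pics/top0.png

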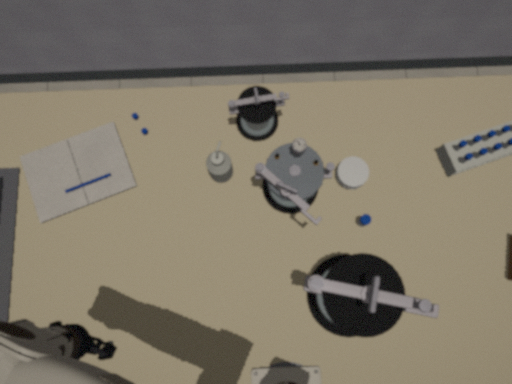

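The scene view has the middle jar with its grey lid at (266,215). The top view has it at (295,170), with the pivot on the left at about (262,172), the catch on the right at about (330,172), and the bar swung toward the robot. I'll enlarge both views.

```bash
python3 - <<'E'
from h import *
import pickle
t=pickle.load(open("top.pkl","rb"));s=pickle.load(open("scene.pkl","rb"))
a=cv2.resize(t[0][125:235,240:350],None,fx=5,fy=5,interpolation=3)
b=cv2.resize(s[0][155:290,185:310],None,fx=4.07,fy=4.07,interpolation=3)[:550]
b=b[:, :250+250]
im=np.hstack([a,np.pad(b,((0,550-b.shape[0]),(0,0),(0,0)))])
im=im[:, :1050]; im=cv2.resize(im,(800,int(im.shape[0]*800/im.shape[1])))
cv2.imwrite("pics/crop1.png",im);print(im.shape)
print(ray(t,295,170,.175),ray(t,330,172,.215),ray(t,262,172,.21),ray(t,299,146,.236))
E
```

```text
(419, 800, 3)
[ 0.61104763 -0.04371823  0.175     ] [ 0.59150719 -0.12920313  0.215     ] [0.59936541 0.04415227 0.21      ] [ 0.65699196 -0.05188372  0.236     ]
```

View pics/crop1.png

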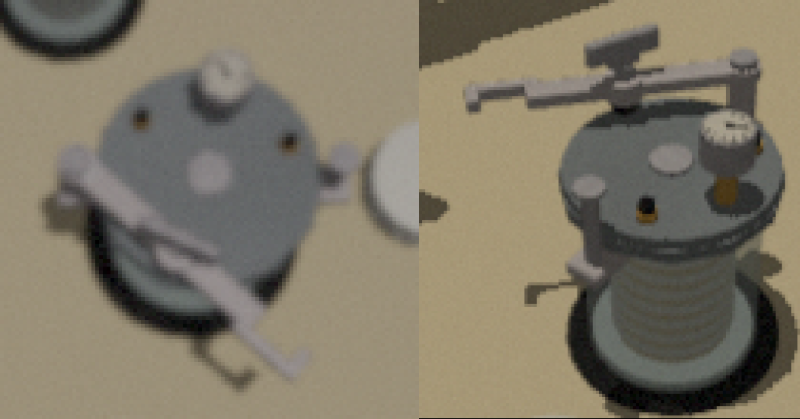

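```bash
python3 - <<'E'
from h import *
import pickle
t=pickle.load(open("top.pkl","rb"));s=pickle.load(open("scene.pkl","rb"))
f=lambda x,y,z:ray(t,240+x*1.05/4,125+y*1.05/4,z)
# better: 5x crop * 800/1050
k=1050/800/5
T=lambda x,y,z:ray(t,240+x*k,125+y*k,z)
S=lambda x,y,z:ray(s,185+(x-419)*1050/800/4.07,155+y*1050/800/4.07,z)
print("seat",T(208,172,.179),S(671,158,.179))
print("catch",T(346,157,.2155),S(590,187,.2155))
print("pivot",T(75,160,.2155),S(744,57,.2155))
print("gauge",T(226,72,.236),S(727,127,.236))
print("wing",T(178,238,.247),S(621,43,.236)); print("wtips",T(135,216,.245),T(217,255,.245))
print("tip",T(300,370,.209),S(472,97,.205))
E
```

```text
seat [ 0.60958693 -0.04229629  0.179     ] [ 0.61429739 -0.0398622   0.179     ]
catch [ 0.60658338 -0.13227746  0.2155    ] [ 0.61285119 -0.12912703  0.2155    ]
pivot [0.61132266 0.04963496 0.2155    ] [0.61817646 0.05053337 0.2155    ]
gauge [ 0.66253816 -0.05301258  0.236     ] [ 0.66538265 -0.05088588  0.236     ]
wing [ 0.54763739 -0.01475055  0.247     ] [ 0.55060509 -0.00972882  0.236     ]
wtips [0.56381307 0.01230945 0.245     ] [ 0.53588605 -0.03952129  0.245     ]
tip [ 0.46437915 -0.09311691  0.209     ] [ 0.47459114 -0.08915144  0.205     ]
```

>>> play_rows --deltas '[0, 0, 0, -0.17, -9.9, 0, 0, 0, -0.17, -9.9, 0, 0, 0, -0.17, -9.9, 0, 0, 0, -0.17, -9.9, 0, 0, 0, -0.17, -9.9, 0, 0, 0, -0.17, -9.9, 0, 0, 0, -0.17, -9.9, 0, 0, 0, 0, 0]'

```text
clock: 1.1
eef_pos: [0.2098, 0.4505, 0.2993]
tool_rot: [0.37, 0.929, -0.007, -0.0]
ft_force: [0.0, -0.3, -0.6]
grip_width: -0.0001
```

>>> play_rows --deltas '[0, -0.86, -0.245, 0, 0, 0, -0.86, -0.245, 0, 0, 0, -0.86, -0.245, 0, 0, 0, -0.86, -0.245, 0, 0, 0, -0.86, -0.245, 0, 0, 0, -0.86, -0.245, 0, 0, 0, -0.86, -0.245, 0, 0, 0, -0.86, -0.245, 0, 0, 0, -0.86, -0.245, 0, 0, 0, -0.86, -0.245, 0, 0, 0, 0, 0, 0, 0]'

```text
clock: 2.48
eef_pos: [0.4824, -0.0294, 0.2941]
tool_rot: [0.385, 0.923, -0.01, -0.004]
ft_force: [-0.8, 0.9, -0.2]
grip_width: 0.0
```

```bash
cat >> h.py <<'E'
def loc(target):
    o=bot.get_obs(); from scipy.spatial.transform import Rotation as Ro
    R=Ro.from_quat(o["tool_rot"]); d=R.inv().apply(np.array(target)-o["eef_pos"])
    print("pos",np.round(o["eef_pos"],4),"xang",np.round(np.degrees(np.arctan2(*R.as_matrix()[1::-1,0])),1),"units",np.round(d/.06,3),"j",np.round(o["joint_pos"],2),"ft",np.round(o["ft_force"],1),np.round(o["ft_torque"],3),o["clock"])
E
python3 - <<'E'
from h import *
loc([.486,-.013,.197])
E
```

```text
pos [ 0.4824 -0.0294  0.2941] xang 134.7 units [0.155 0.271 1.613] j [-0.05  0.2   0.12  1.5  -0.02 -0.83] ft [-0.8  0.9 -0.2] [ 0.04   0.054 -0.013] 2.475
```

>>> play_rows --deltas '[0, 0.155, 0.27, 0.4, 0, 0, 0, 0, 0, 0]'

```text
clock: 2.72
eef_pos: [0.486, -0.0117, 0.268]
tool_rot: [0.388, 0.922, -0.011, -0.005]
ft_force: [0.9, -0.5, 0.2]
grip_width: -0.0002
```

```bash
python3 - <<'E'
from h import *
import pickle
loc([.486,-.013,.197])
c=cam("wrist");pickle.dump(c,open("w1.pkl","wb"));im=c[0].copy()
for p in [(.614,.05,.2155),(.610,-.13,.2155),(.611,-.041,.179),(.5495,-.0127,.247),(.469,-.091,.209),(.664,-.052,.236)]:
    u=proj(c,p);print(p,u.round(0)); cv2.circle(im,tuple(int(x) for x in u),4,(0,0,255),1)
cv2.imwrite("pics/w1.png",im)
E
```

```text
pos [ 0.486  -0.0117  0.268 ] xang 134.3 units [-0.017  0.013  1.184] j [-0.01  0.21  0.07  1.44 -0.02 -0.79] ft [ 0.9 -0.5  0.2] [0.051 0.014 0.019] 2.725
(0.614, 0.05, 0.2155) [201. 347.]
(0.61, -0.13, 0.2155) [ 27. 216.]
(0.611, -0.041, 0.179) [138. 261.]
(0.5495, -0.0127, 0.247) [186. 285.]
(0.469, -0.091, 0.209) [187. 117.]
(0.664, -0.052, 0.236) [ 58. 334.]
```

View pics/w1.png

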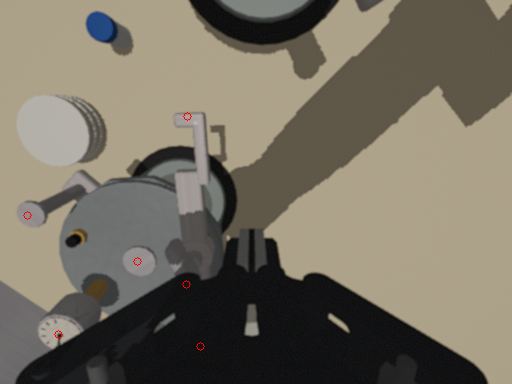

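>>> play_rows --deltas '[0, 0, -0.12, 0.3, 0, 0, 0, 0, 0.4, 0, 0, 0, 0, 0.4, 0, 0, 0, 0, 0.03, 0]'

```text
clock: 3.28
eef_pos: [0.4811, -0.0171, 0.2053]
tool_rot: [0.388, 0.922, -0.01, -0.0]
ft_force: [-0.1, -0.6, 0.7]
grip_width: -0.0003
```

```bash
python3 - <<'E'
from h import *
loc([.481,-.017,.2])
E
```

```text
pos [ 0.4811 -0.0171  0.2053] xang 134.4 units [0.003 0.002 0.088] j [-0.02  0.22 -0.09  1.27 -0.02 -0.8 ] ft [-0.1 -0.6  0.7] [ 0.029 -0.01   0.031] 3.275
```

>>> play_rows --deltas '[0, -0.07, 0, 0.09, 0, 0, -0.08, 0, 0, 0, 0, -0.08, 0, 0, 0, 0, -0.08, 0, 0, 0, 0, -0.08, 0, 0, 0]'

```text
clock: 3.9
eef_pos: [0.5008, -0.0349, 0.2041]
tool_rot: [0.388, 0.922, -0.009, 0.003]
ft_force: [-0.7, -0.3, 0.2]
grip_width: -0.0001
```

```bash
python3 - <<'E'
from h import *
loc([.481,-.017,.2])
E
```

```text
pos [ 0.5008 -0.0349  0.2041] xang 134.4 units [ 0.444 -0.027  0.063] j [-0.06  0.26 -0.04  1.27 -0.02 -0.83] ft [-0.7 -0.3  0.2] [-0.022  0.018  0.021] 3.9
```

>>> play_rows --deltas '[0, -0.095, -0.01, 0.06, -2.2, 0, -0.095, -0.01, 0.03, -2.2, 0, -0.095, -0.01, 0, -2.2, 0, -0.095, -0.01, 0, -2.2, 0, -0.095, -0.01, 0, -2.2, 0, -0.095, -0.01, 0, -2.2]'

```text
clock: 4.65
eef_pos: [0.5257, -0.0597, 0.2027]
tool_rot: [0.275, 0.961, -0.007, 0.002]
ft_force: [-1.6, 1.7, 1.5]
grip_width: -0.0001
```

```bash
cat >>h.py <<'E'
def bar():
    loc([0,0,0]); o=bot.get_obs(); r=o["eef_pos"][:2]-[.614,.05]
    a=np.arctan2(r[1],r[0]); d=np.hypot(*r); home=np.arctan2(-.18,-.004)
    print("along",round(d,4),"ang of bar if touching",round(np.degrees(home-a)-np.degrees(.0245/d),1))
E
python3 - <<'E'
from h import *
bar()
c=cam("wrist"); cv2.imwrite("pics/w2.png",c[0])
E
```

```text
pos [ 0.5257 -0.0597  0.2027] xang 148.0 units [ 7.986 -3.758  3.357] j [-0.11  0.31  0.02  1.28 -0.01 -1.12] ft [-1.6  1.7  1.5] [0.395 0.282 0.011] 4.65
along 0.1409 ang of bar if touching 27.6
```

View pics/w2.png

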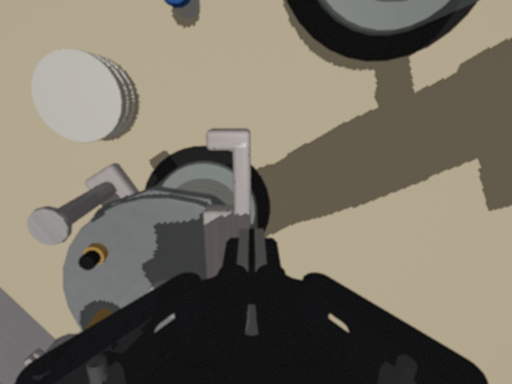

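>>> play_rows --deltas '[0, -0.1, -0.01, 0.02, -2.5, 0, -0.1, -0.01, 0, -2.5, 0, -0.1, -0.01, 0, -2.5, 0, -0.1, -0.01, 0, -2.5, 0, -0.1, -0.01, 0, -2.5, 0, -0.1, -0.01, 0, -2.5, 0, -0.1, -0.01, 0, -2.5]'

```text
clock: 5.58
eef_pos: [0.5612, -0.0805, 0.2026]
tool_rot: [0.123, 0.992, -0.005, -0.001]
ft_force: [-1.6, 1.4, 1.7]
grip_width: -0.0
```

```bash
python3 - <<'E'
from h import *
bar()
E
```

```text
pos [ 0.5612 -0.0805  0.2026] xang 165.9 units [ 9.394 -0.941  3.398] j [-0.14  0.39  0.14  1.32 -0.01 -1.46] ft [-1.6  1.4  1.7] [ 0.226  0.337 -0.015] 5.575
along 0.1408 ang of bar if touching 10.8
```

>>> play_rows --deltas '[0, -0.07, -0.01, 0, -1.8, 0, -0.07, -0.01, 0, -1.8, 0, -0.07, -0.01, 0, -1.8, 0, -0.06, -0.01, 0, -1.6, 0, -0.05, 0, 0, -1.4]'

```text
clock: 6.2
eef_pos: [0.58, -0.0866, 0.2026]
tool_rot: [0.046, 0.999, -0.005, -0.002]
ft_force: [-2.5, -0.4, 3.1]
grip_width: 0.0001
```

```bash
python3 - <<'E'
from h import *
bar()
E
```

```text
pos [ 0.58   -0.0866  0.2026] xang 174.7 units [9.743 0.581 3.413] j [-0.14  0.43  0.2   1.34 -0.01 -1.62] ft [-2.5 -0.4  3.1] [-0.103  0.291 -0.008] 6.2
along 0.1408 ang of bar if touching 2.7
```

>>> play_rows --deltas '[0, -0.04, 0, 0, -1.2, 0, -0.04, 0, 0, -1.2, 0, -0.03, 0, 0, -1.0]'

```text
clock: 6.58
eef_pos: [0.5869, -0.0882, 0.2026]
tool_rot: [0.015, 1.0, -0.006, -0.003]
ft_force: [-2.1, -0.7, 1.5]
grip_width: -0.0002
```

```bash
python3 - <<'E'
from h import *
bar()
E
```

```text
pos [ 0.5869 -0.0882  0.2026] xang 178.3 units [9.803 1.22  3.414] j [-0.14  0.44  0.22  1.35 -0.01 -1.68] ft [-2.1 -0.7  1.5] [-0.098  0.351 -0.046] 6.575
along 0.1408 ang of bar if touching -0.1
```

Force is still about 2 N, so there's no stop yet. I'll keep going in small steps.

>>> play_rows --deltas '[0, -0.035, 0, 0, -0.8, 0, -0.035, 0, 0, -0.8, 0, -0.03, 0, 0, -0.5]'

```text
clock: 6.95
eef_pos: [0.5928, -0.0891, 0.2026]
tool_rot: [-0.005, 1.0, -0.006, -0.003]
ft_force: [-6.4, -0.9, 3.0]
grip_width: -0.0005
```

```bash
python3 - <<'E'
from h import *
bar()
E
```

```text
pos [ 0.5928 -0.0891  0.2026] xang -179.5 units [9.844 1.62  3.42 ] j [-0.14  0.46  0.24  1.36 -0.01 -1.72] ft [-6.4 -0.9  3. ] [-0.258  1.228 -0.072] 6.95
along 0.1407 ang of bar if touching -2.6
```

>>> play_rows --deltas '[0, -0.025, 0, 0, 0, 0, -0.015, 0, 0, 0]'

```text
clock: 7.2
eef_pos: [0.5928, -0.0891, 0.2027]
tool_rot: [-0.005, 1.0, -0.006, -0.006]
ft_force: [-4.3, -0.6, 2.7]
grip_width: -0.0002
```

```bash
python3 - <<'E'
from h import *
bar()
E
```

```text
pos [ 0.5928 -0.0891  0.2027] xang -179.5 units [9.825 1.621 3.473] j [-0.14  0.46  0.25  1.37 -0.01 -1.72] ft [-4.3 -0.6  2.7] [-0.263  0.898 -0.063] 7.2
along 0.1407 ang of bar if touching -2.6
```

>>> play_rows --deltas '[0, 0.3, 0, 0, 0, 0, 0.2, 0, -0.2, 0, 0, 0, 0, -0.6, 0, 0, 0, 0, -0.6, 0, 0, 0, 0.5, -0.6, 0, 0, -0.2, 0.8, -0.2, 0, 0, -0.2, 0.6, 0, 0, 0, 0, 0, 0, 0]'

```text
clock: 8.2
eef_pos: [0.5901, 0.0318, 0.3438]
tool_rot: [-0.005, 1.0, -0.003, 0.002]
ft_force: [-0.1, 0.5, -0.9]
grip_width: -0.0001
```

```bash
python3 - <<'E'
from h import *
import pickle
bar()
c=cam("wrist"); pickle.dump(c,open("w3.pkl","wb")); cv2.imwrite("pics/w3.png",c[0]); print(proj(c,[.613,-.04,.247]))
E
```

```text
pos [0.5901 0.0318 0.3438] xang -179.4 units [ 9.859 -0.395  5.697] j [ 0.06  0.42  0.55  1.7  -0.01 -1.52] ft [-0.1  0.5 -0.9] [-0.024  0.014  0.026] 8.2
along 0.0301 ang of bar if touching 4.8
[224.32600413 105.9512667 ]
```

View pics/w3.png

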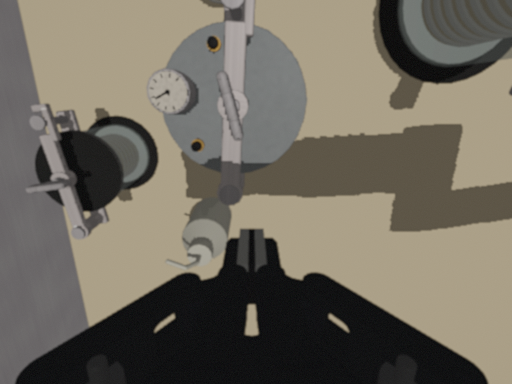

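The bar is straight across the lid: pivot at (230,190), catch at (233,3), wings from about (221,75) to (240,135), and gauge at (170,92). I'll enlarge this to measure the wings.

```bash
python3 - <<'E'
from h import *
import pickle
c=pickle.load(open("w3.pkl","rb"))
a=cv2.resize(c[0][55:155,145:265],None,fx=6,fy=6,interpolation=2)
cv2.imwrite("pics/w3c.png",a)
E
```

```text
(no output)
```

View pics/w3c.png

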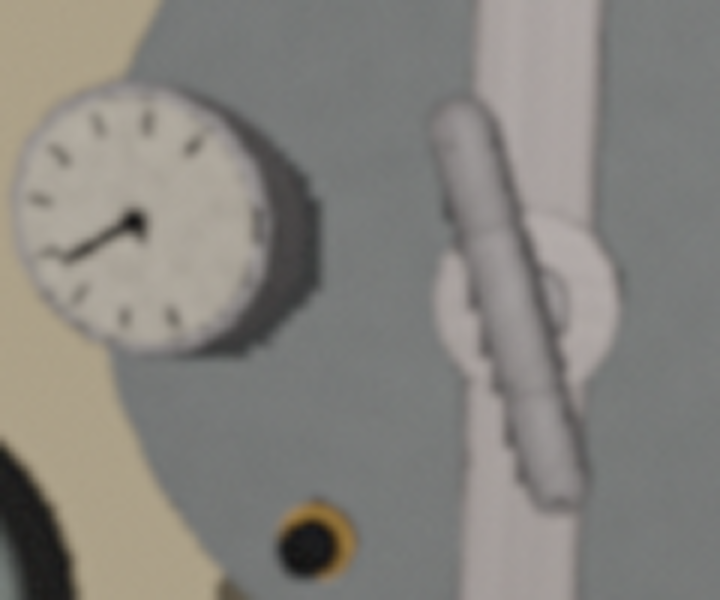

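```bash
python3 - <<'E'
from h import *
import pickle
c=pickle.load(open("w3.pkl","rb"))
W=lambda x,y,z:ray(c,145+(x-2.5)/6,55+(y-2.5)/6,z)
a,b=W(464,100,.244),W(556,507,.244)
print(a,b,(a+b)/2,np.linalg.norm(a-b),np.degrees(np.arctan2(*(b-a)[1::-1])))
print("mid",W(513,305,.247),"boss",W(527,303,.211),"gauge",W(142,217,.236))
for v,x0,x1 in((0,478,604),(590,462,578)): print("bar",W(x0,v,.209),W(x1,v,.209))
t=(a+b)/2; loc([t[0],t[1],.3])
E
```

```text
[ 0.61469659 -0.06688709  0.244     ] [ 0.60257844 -0.01221767  0.244     ] [ 0.60863751 -0.03955238  0.244     ] 0.05599638503746468 102.49823450880432
mid [ 0.60821367 -0.0404767   0.247     ] boss [ 0.60874063 -0.0394234   0.211     ] gauge [ 0.66174982 -0.0515465   0.236     ]
bar [ 0.61582975 -0.08344701  0.209     ] [ 0.59670738 -0.08363606  0.209     ]
bar [0.62037048 0.00733641 0.209     ] [0.60077593 0.0071183  0.209     ]
pos [0.5898 0.0305 0.3441] xang -179.5 units [-0.302 -1.166  0.744] j [ 0.06  0.42  0.55  1.7  -0.01 -1.52] ft [-0.3 -0.5  0.6] [ 0.007  0.068 -0.034] 8.25
```

>>> play_rows --deltas '[0.3, -0.18, -0.58, 0, 0, 0.3, -0.17, -0.58, 0, 0, 0.3, 0, 0, 0.2, -6, 0.3, 0, 0, 0.2, -6, 0.3, 0, 0, 0.1, 0, 0.3, 0, 0, 0, 0]'

```text
clock: 9.0
eef_pos: [0.6109, -0.047, 0.3162]
tool_rot: [-0.108, 0.994, -0.004, 0.003]
ft_force: [0.1, 0.5, 0.5]
grip_width: 0.0257
```

```bash
python3 - <<'E'
from h import *
loc([.611,-.0397,.219]); print(bot.get_obs()["grip_width"])
import pickle
c=cam("wrist"); pickle.dump(c,open("w4.pkl","wb")); cv2.imwrite("pics/w4.png",c[0])
E
```

```text
pos [ 0.6109 -0.047   0.3162] xang -167.6 units [-0.019  0.131  1.62 ] j [-0.07  0.46  0.54  1.64 -0.01 -1.86] ft [0.1 0.5 0.5] [ 0.036 -0.003  0.001] 9.0
0.025670528929818623
```

View pics/w4.png

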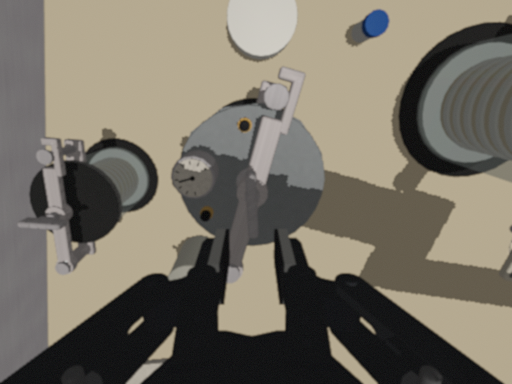

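>>> play_rows --deltas '[0.3, -0.02, 0.13, 0.3, 0, 0.3, 0, 0, 0.4, 0, 0.3, 0, 0, 0.4, 0, 0.3, 0, 0, 0.2, 0, 0.3, 0, 0, 0, 0]'

```text
clock: 9.68
eef_pos: [0.613, -0.0393, 0.2411]
tool_rot: [-0.106, 0.994, -0.005, 0.007]
ft_force: [-0.4, -0.6, 0.7]
grip_width: 0.0257
```

```bash
python3 - <<'E'
from h import *
loc([.611,-.0397,.219])
c=cam("scene"); 
cv2.imwrite("pics/s5.png",cv2.resize(c[0][130:250,180:330],None,fx=5,fy=5,interpolation=2))
E
```

```text
pos [ 0.613  -0.0393  0.2411] xang -167.8 units [0.04  0.004 0.367] j [-0.06  0.46  0.34  1.44 -0.01 -1.84] ft [-0.4 -0.6  0.7] [-0.041  0.053  0.028] 9.675
```

View pics/s5.png

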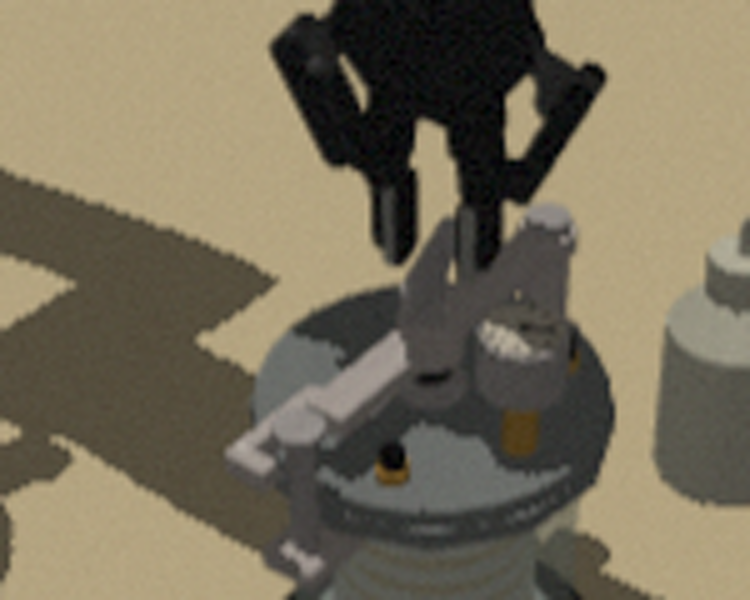

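>>> play_rows --deltas '[0.3, 0.03, 0, 0.2, 0, 0.3, 0, 0, 0.17, 0, 0.3, 0, 0, 0.03, 0]'

```text
clock: 10.1
eef_pos: [0.6132, -0.0401, 0.2185]
tool_rot: [-0.106, 0.994, -0.005, 0.01]
ft_force: [0.6, -0.4, -0.2]
grip_width: 0.0255
```

```bash
python3 - <<'E'
from h import *
loc([.611,-.0397,.219])
E
```

```text
pos [ 0.6132 -0.0401  0.2185] xang -167.8 units [ 0.034  0.013 -0.01 ] j [-0.06  0.46  0.29  1.38 -0.01 -1.85] ft [ 0.6 -0.4 -0.2] [ 0.022 -0.017  0.019] 10.1
```

>>> play_rows --deltas '[0.2, 0.03, 0, 0, 0, 0.14, 0, 0, 0, 0, 0.12, 0, 0, 0, 0]'

```text
clock: 10.48
eef_pos: [0.6106, -0.0407, 0.2184]
tool_rot: [-0.106, 0.994, -0.005, 0.009]
ft_force: [-0.8, 0.2, -1.2]
grip_width: 0.0106
```

```bash
python3 - <<'E'
from h import *
loc([.611,-.0397,.219]);print(bot.get_obs()["grip_width"])
E
```

```text
pos [ 0.6106 -0.0407  0.2184] xang -167.8 units [-0.01   0.015 -0.01 ] j [-0.06  0.46  0.28  1.38 -0.01 -1.85] ft [-0.8  0.2 -1.2] [-0.009  0.08   0.061] 10.475
0.010648246647158716
```

Only 10.6 mm of opening is left and there's no side force, so it's centred to under 1 mm. I'll close on the wings.

>>> play_rows --deltas '[0, 0, 0, 0, 0, 0, 0, 0, 0, 0, 0, 0, 0, 0, 0]'

```text
clock: 10.85
eef_pos: [0.6108, -0.0407, 0.2185]
tool_rot: [-0.107, 0.994, -0.005, 0.009]
ft_force: [0.1, -0.5, -0.3]
grip_width: 0.0089
```

```bash
python3 - <<'E'
from h import *
loc([.611,-.0397,.219]);print(bot.get_obs()["grip_width"])
E
```

```text
pos [ 0.6108 -0.0407  0.2185] xang -167.8 units [-0.007  0.016 -0.009] j [-0.06  0.46  0.28  1.38 -0.01 -1.85] ft [ 0.1 -0.5 -0.3] [-0.129  0.344  0.102] 10.85
0.008874605834958369
```

>>> play_rows --deltas '[0, 0, 0, 0, 5, 0, 0, 0, 0, 5, 0, 0, 0, 0, 5, 0, 0, 0, 0, 5]'

```text
clock: 11.35
eef_pos: [0.6104, -0.0407, 0.2185]
tool_rot: [0.073, 0.997, -0.004, 0.01]
ft_force: [-0.9, -0.9, -0.9]
grip_width: 0.009
```

```bash
python3 - <<'E'
from h import *
loc([.611,-.0397,.219])
E
```

```text
pos [ 0.6104 -0.0407  0.2185] xang 171.7 units [-0.007  0.018 -0.009] j [-0.06  0.46  0.28  1.38 -0.01 -1.49] ft [-0.9 -0.9 -0.9] [-0.122  0.454  0.177] 11.35
```

>>> play_rows --deltas '[0, 0, 0, 0, 5, 0, 0, 0, 0, 5, 0, 0, 0, 0, 5, 0, 0, 0, 0, 5]'

```text
clock: 11.85
eef_pos: [0.61, -0.0406, 0.2185]
tool_rot: [0.25, 0.968, -0.002, 0.01]
ft_force: [0.4, -0.7, 0.3]
grip_width: 0.009
```

```bash
python3 - <<'E'
from h import *
loc([.611,-.0397,.219])
E
```

```text
pos [ 0.61   -0.0406  0.2185] xang 151.1 units [-0.007  0.021 -0.009] j [-0.06  0.46  0.28  1.38 -0.01 -1.13] ft [ 0.4 -0.7  0.3] [-0.069  0.476  0.199] 11.85
```

>>> play_rows --deltas '[0, 0, 0, 0, 5, 0, 0, 0, 0, 5, 0, 0, 0, 0, 5]'

```text
clock: 12.22
eef_pos: [0.6097, -0.0405, 0.2186]
tool_rot: [0.378, 0.926, -0.001, 0.01]
ft_force: [0.2, 0.4, 0.9]
grip_width: 0.009
```

```bash
python3 - <<'E'
from h import *
loc([.611,-.0397,.219])
E
```

```text
pos [ 0.6097 -0.0405  0.2186] xang 135.6 units [-0.007  0.024 -0.007] j [-0.06  0.46  0.28  1.38 -0.01 -0.86] ft [0.2 0.4 0.9] [-0.05   0.517  0.245] 12.225
```

>>> play_rows --deltas '[0, 0, 0, 0, 5, 0, -0.005, 0.005, 0, 5, 0, -0.005, 0.005, 0, 5]'

```text
clock: 12.6
eef_pos: [0.6095, -0.0402, 0.2189]
tool_rot: [0.498, 0.867, -0.0, 0.009]
ft_force: [-1.7, 0.4, 1.0]
grip_width: 0.0091
```

```bash
python3 - <<'E'
from h import *
loc([.611,-.0397,.219])
E
```

```text
pos [ 0.6095 -0.0402  0.2189] xang 120.2 units [-0.005  0.025 -0.001] j [-0.06  0.46  0.28  1.38 -0.01 -0.59] ft [-1.7  0.4  1. ] [-0.038  0.714  0.433] 12.6
```

>>> play_rows --deltas '[0, 0, 0, 0, 5, 0, 0, 0, 0, 5, 0, -0.003, 0.007, 0, 5]'

```text
clock: 12.98
eef_pos: [0.6092, -0.0399, 0.2193]
tool_rot: [0.609, 0.793, 0.001, 0.008]
ft_force: [-2.6, -0.9, 1.5]
grip_width: 0.009
```

```bash
python3 - <<'E'
from h import *
loc([.611,-.0397,.219])
E
```

```text
pos [ 0.6092 -0.0399  0.2193] xang 105.0 units [-0.005  0.03   0.005] j [-0.06  0.46  0.29  1.38 -0.01 -0.32] ft [-2.6 -0.9  1.5] [-0.026  0.868  0.7  ] 12.975
```

>>> play_rows --deltas '[0, 0, 0, 0, 0, 0, 0, 0, 0, 0]'

```text
clock: 13.22
eef_pos: [0.6092, -0.0399, 0.2193]
tool_rot: [0.608, 0.794, 0.001, 0.008]
ft_force: [-0.4, -1.7, -0.6]
grip_width: 0.0095
```

```bash
python3 - <<'E'
from h import *
loc([.611,-.0397,.219])
c=cam("wrist");
loc([.611,-.0397,.219])
E
```

```text
pos [ 0.6092 -0.0399  0.2193] xang 105.2 units [-0.005  0.03   0.005] j [-0.06  0.46  0.29  1.38 -0.01 -0.33] ft [-0.4 -1.7 -0.6] [-0.117  0.407  0.455] 13.225
pos [ 0.6092 -0.0399  0.2193] xang 105.2 units [-0.005  0.03   0.005] j [-0.06  0.46  0.29  1.38 -0.01 -0.33] ft [-0.7 -1.6  0. ] [-0.1    0.435  0.513] 13.275
```

>>> play_rows --deltas '[0.12, 0, 0, 0, 0, 0.2, 0, 0, 0, 0, 0.3, 0, 0, 0, 0, 0.3, 0, 0, 0, 0]'

```text
clock: 13.78
eef_pos: [0.6101, -0.0398, 0.2197]
tool_rot: [0.608, 0.794, 0.002, 0.009]
ft_force: [0.3, 0.7, 0.7]
grip_width: 0.0255
```

```bash
python3 - <<'E'
from h import *
loc([.611,-.0397,.219])
E
```

```text
pos [ 0.6101 -0.0398  0.2197] xang 105.1 units [-0.003  0.014  0.013] j [-0.06  0.46  0.29  1.38 -0.01 -0.33] ft [0.3 0.7 0.7] [ 0.028 -0.029  0.002] 13.775
```

>>> play_rows --deltas '[0.3, 0, 0, -0.3, 0, 0.3, 0, 0, -0.5, 0, 0.3, 0, 0, -0.6, 0, 0.3, 0, 0, -0.6, 0, 0.3, 0.3, -0.6, 0, 0, 0.3, 0.3, -0.8, 0, 0, 0.3, 0.3, -0.8, 0, 0, 0.3, 0, 0, 0, 0]'

```text
clock: 14.78
eef_pos: [0.4649, -0.0205, 0.3404]
tool_rot: [0.608, 0.794, 0.003, 0.01]
ft_force: [-0.2, 0.5, 0.3]
grip_width: 0.0257
```

```bash
python3 - <<'E'
from h import *
loc([.611,-.0397,.219])
t=cam("top");s=cam("scene")
a=cv2.resize(t[0][90:240,190:390],(600,450),interpolation=2)
b=cv2.resize(s[0][130:280,180:330],(450,450),interpolation=2)
cv2.imwrite("pics/end.png",cv2.resize(np.hstack([a,b]),(800,343)))
E
```

```text
pos [ 0.4649 -0.0205  0.3404] xang 105.0 units [-0.916  2.235  2.071] j [-0.04  0.13  0.15  1.57 -0.01 -0.3 ] ft [-0.2  0.5  0.3] [ 0.037 -0.057  0.055] 14.775
```

View pics/end.png

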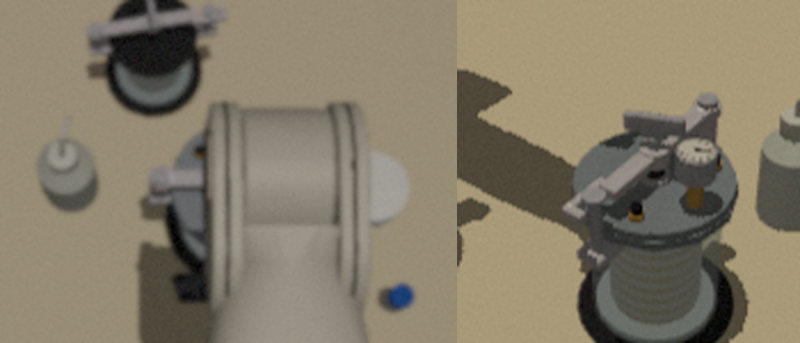

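```bash
python3 - <<'E'
from h import *
s=cam("scene"); n=cv2.resize(s[0][130:250,180:330],None,fx=5,fy=5,interpolation=2); o=cv2.imread("pics/s5.png")
for nm,(x0,y0,x1,y1) in {"hook":(215,395,345,490),"gauge":(470,310,570,460),"port+lid":(340,430,600,530),"bottle":(650,230,745,500)}.items():
    r=cv2.matchTemplate(n,o[y0:y1,x0:x1],cv2.TM_CCOEFF_NORMED); _,v,_,p=cv2.minMaxLoc(r); print(nm,round(v,3),(p[0]-x0)/5,(p[1]-y0)/5,"px")
c=s; a=proj(c,[.47*0+.61,-.155,.209]); b=proj(c,[.605,-.155,.209]); print("px per 5mm x",a-b)
E
```

```text
hook 0.977 0.6 0.4 px
gauge 0.661 0.4 -0.8 px
port+lid 0.952 0.0 0.0 px
bottle 0.998 0.0 0.0 px
px per 5mm x [2.02251969 0.98613853]
```

```bash
python3 - <<'E'
from h import *
print(ticket.job_done())
E
```

```text
the job is handed in; nothing more can be done
None
```

I closed the middle-sized jar and handed the job in at about 15 s on the robot's clock. The hand-in gives no verdict, so success isn't confirmed.

**Clamp bar:** I pushed it home with the shut fingers. Readings were 2–3 N on the way and about 6 N at the stop, where it would move no further.

**Wing screw:** I gripped the wings and turned them about 87° clockwise. The moment was about 0.2 N m running free and 0.70 N m on the last turning reading. That is 0.43–0.5 N m above free running, towards the top of the 0.3–0.5 range. I ran the last two 15° steps without checking the reading between them. I couldn't measure the force on the lid directly.

**Last checks:**
- **Robot:** clear of everything, with the force reading at noise level.
- **Bar:** the last scene view showed the hook still at the catch post, shifted about 1.5 mm towards home compared with before the screwing.
- **Lid and wash bottle:** they had not moved. The dishes and vial looked in place in the top view, but I didn't measure them.
- **Gauge:** its image match was poor (0.66, offset under 1 px), probably because the wings and shadows behind it had changed. It looked upright, and I felt no sudden force.

**Camera disagreement:** the cameras differed by up to 5 mm on the jar's x position. I aimed between them, and the grip closed with almost no side force.

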